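# Seat the drill-guide plate on its locating pins

### The arm

A 7-joint arm with a two-finger parallel gripper is mounted at the origin on the work surface. World frame = base frame: x ahead of the robot, y to its left, z up, the work surface at z = 0. Lengths are in m, angles in rad, forces in N, time in s.
With the tool pointing down it reaches from about 0.35 to 0.775 m from the base axis. Payload 3.1 kg.
Tool frame: the origin (TCP) lies midway between the tips of the shut fingers; the grasp point (between the pads) lies 19 mm behind it; z points along the fingers, y is the line along which they close (so a half turn about z gives the same grasp; the last joint's range is limited). The gripper opens to 85 mm and grips with 20 to 120 N. Pads are 22 mm wide; open, the fingers measure 114 mm over their backs; the gripper's body (76 mm by 85 mm) begins 54 mm behind the grasp point. The pads swing forward as they close: fully open they stand 13 mm farther back than shut.
Start: joints at [-1.143, 0.311, 0.014, 1.512, -0.004, 1.319, -0.027], TCP at [0.249, 0.49, 0.231] pointing down, gripper open.
Joint ranges: [-2.7, 2.7], [-0.3, 1.91], [-1.27, 1.3], [0.12, 2.57], [-1.44, 4.58], [0.2, 2.03], [-3.05, 3.05]. Speed limits (rad/s): [2.79, 2.79, 3.14, 3.14, 3.14, 3.14, 3.14].

### API

Orientations are given as a unit quaternion [x, y, z, w].
In Python, from cell import * gives the robot as it stands.
- The arm moves only by the tool jog_arm, never from a script. Its argument "series" is a list of rows, each an object with "claw": the finger opening in m, from 0 to 0.0854; "dp": the shift along the tool's x, y, z in m, a list of three; "spin": the turn about the tool's z in rad. A call has exactly 8 rows; each row shifts and turns the commanded pose from where the row before left it, along the tool's axes as they then stand; what a row does not reach is not made up. A row lasts 1/10 s, in which the tool goes at most 50 mm and 8.59 degrees, less where a joint would pass 70% of its speed; a pose out of reach is approached as far as the arm can. A call with a gripper value outside its range is refused whole. The fingers move at their own pace and stop on an object; "newtons" is the grip in N (left out, the last holds). Time passes only in rows, so rows that do not move let the fingers close, or fill a call up. It gives the time, the measured TCP pose, the force, the opening and the grip force at its end, in the units of the state.
- sense(): the state, without advancing time (a new reading comes with each control period).
- camera(name): name is "side" or "top" or "wrist"; returns the picture (384x512x3 uint8, blue, green, red); there is no depth.
- camera_params(name): a dict with "intrinsics" (3x3 intrinsics, pixels), "rvec" (rotation vector, rad) and "tvec" (3), from world to camera coordinates, as OpenCV has them; the wrist camera has in their place "T_tool_cam" (4x4, takes a point from camera to tool coordinates, whose origin is the TCP and whose axes are the flange's). Camera axes: x right, y down, z forward; pixel columns grow to the right and rows downward; lengths in m; the calibration is good to about 2 mm. A picture is of the moment at which its call begins: read the wrist's pose just before it. camera_params takes no time and is no camera call.
- sign_off(): hands the job in; it is judged then, once.
The state is a dict: "clock": time; "joint_pos": joint angles; "dq": joint speeds; "tau": joint torques, N m; "position": TCP position; "ee_rot": TCP orientation; "ft_force": force on the tool from outside, world axes, zero at the start; "ft_torque": the same for the moment, N m; "finger_gap": opening from 0.0 (shut) to 1.0 (fully open); "grasp_force": force on a finger pad.
Only numpy, scipy, OpenCV 4.12 (cv2) and the standard library are available. Lean on these libraries where they do the work, as an engineer would, in place of code of your own. Each camera call takes 0.05 s, during which the arm holds its last target. There are 200 camera calls.

### The job

Nudge the loose aluminium drill-guide plate sideways off the raised ledge of the drilling fixture, using only the fingertips or the outsides of the fingers, until its two holes drop over the two locating pins and it lies flat and fully down on the fixture bed. Push it gently, never lift it, leave the other things on the bench where they are, and finish clear of everything.

Things in the scene. Friction and masses are not known exactly. Their poses are not given: they have to be found in the camera images.
- fixture: Drilling fixture fixed to the bench, 180 mm (x) by 225 mm (y). Origin: bench level, below the centre of the plate's seated place. z up; the plate slides in along -y, from the raised ledge to the low bed. Bed: grey steel strips beside a flush wooden workpiece, top at z = 15 mm, x -90..90, y -55..49 mm. No walls or stops. Seated, the plate's frame is this frame raised 15 mm.
- seat (a point): Point on the bed top (15 mm above the bench) where the centre of the plate's underside belongs; axes as the fixture's.
- ledge (a point): Centre of the top of the raised parking ledge: top at z = 24 mm (9 mm above the bed), spanning fixture x -90..90, y 49..170 mm. Seated, the plate's top stands 3 mm above this ledge and its trailing edge 4 mm from it.
- pin_far (a point): Centre of the flat tip of the steel locating pin at fixture (47, 6, 23) mm. Pin: 10 mm across at the foot, tapering from 3 mm above the bed to a 5 mm flat tip, 8 mm above the bed and 1 mm below the ledge top.
- pin_near (a point): The same for the other pin, alike, at fixture (-47, 6, 23) mm.
- plate: Loose aluminium drill-guide plate, 130 mm (x) by 90 mm (y) by 12 mm, about 0.4 kg. Origin: centre of the underside, z up. Two plain 13 mm through holes; two steel drill bushes, 16 mm across, 4 mm proud, at x = -16 and 16 mm, y = 0. Starts flat on the ledge, 65 to 95 mm from the seat along fixture +y, up to 12 mm to either side, turned up to 0.2 rad. Too large for the gripper to span.
- trailing_edge (a point): Middle of the plate's trailing (+y) edge, on the underside, at plate (0, 45) mm. Pushed in along fixture -y, the plate slides from the ledge onto the pin tips, then drops 9 mm once the holes are over the pins (within about 4 mm) and this edge has left the ledge.
- hole_far (a point): Centre of the plate's hole at plate (47, 6) mm, on the underside.
- hole_near (a point): Centre of the plate's hole at plate (-47, 6) mm, on the underside.
- spray_can: Bystander: blue spray can, 60 mm across, 170 mm tall, standing. Origin: centre of its underside.
- pipe_collar: Bystander: steel pipe collar, 56 mm across, 35 mm tall, standing. Origin: centre of its underside.
- wrench: Bystander: open wrench about 180 mm long, lying flat along its own x. Origin near its middle.
- offcut: Bystander: wood offcut, 50 x 110 x 30 mm, lying beside the fixture. Origin: centre of its underside.
Not all that is in view belongs to the job. There is more than one size of the plate; the job needs the largest.

How it is judged:
By the outcome, as a careful person would: the job done as asked, in the order asked, and still so for the second after the job is handed in, with the robot touching nothing.
It also fails if it takes over 64 s, if anything falls off the work surface, if the arm or the gripper's body presses on something with over 40 N, if the wrist force passes 120 N, or if a joint passes its speed limit or range.

## Working session

There is one attempt and no reset: what is moved stays moved. The work goes in short steps, Python scripts to look and compute and a tool call to move; the robot and the scene stay as the last step left them, time stands still between calls to the robot, and variables do not carry over. Pictures are saved under pics/ and viewed, at most 10 in all, crops included, and the job is handed in when it is done.

Besides the shell and the picture viewer there is one more tool, called after "Request:" in YAML: its name, and indented under it one key for each argument. jog_arm: Moves the arm, as the interface text tells. Its arguments: {"type":"object","properties":{"series":{"type":"array","items":{"type":"object","properties":{"claw":{"type":"number"},"dp":{"type":"array","items":{"type":"number"}},"spin":{"type":"number"}}}},"newtons":{"type":"number"}},"required":["series"]}

```bash
mkdir -p pics
python3 - <<'E'
from cell import *
import cv2, numpy as np
s=sense(); print(s['clock'],s['position'],s['ee_rot'],s['finger_gap'])
for n in ['side','top']:
    cv2.imwrite(f'pics/{n}0.png',camera(n)); p=camera_params(n)
    print(n,np.round(p['intrinsics'],1).tolist(),np.ravel(p['rvec']),np.ravel(p['tvec']))
print(camera_params('wrist'))
E
```

```text
0.0 [0.24863255 0.48977397 0.23020771] [ 2.32718890e-01  9.72543318e-01 -1.16288109e-03 -2.46433890e-04] 0.9996376588252083
side [[396.2, 0.0, 251.4], [0.0, 396.2, 192.6], [0.0, 0.0, 1.0]] [ 2.37080081 -0.76339409  0.26791501] [-0.48919719  0.2783712   0.84656661]
top [[364.2, 0.0, 253.8], [0.0, 364.2, 201.3], [0.0, 0.0, 1.0]] [ 2.10376308 -2.15007736  0.18087482] [0.00910997 0.59168944 1.02602048]
{'intrinsics': array([[275.81341851,   0.        , 249.48156129],
       [  0.        , 275.81341851, 193.91347003],
       [  0.        ,   0.        ,   1.        ]]), 'T_tool_cam': array([[ 3.15993964e-04, -9.49950348e-01, -3.12400761e-01,
         8.02991051e-02],
       [ 9.99999478e-01, -3.31212007e-06,  1.02157289e-03,
        -3.95023841e-05],
       [-9.71478231e-04, -3.12400921e-01,  9.49949852e-01,
        -1.42939593e-01],
       [ 0.00000000e+00,  0.00000000e+00,  0.00000000e+00,
         1.00000000e+00]])}
```

View pics/top0.png

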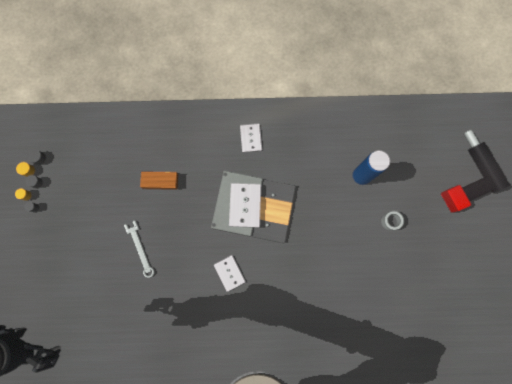

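View pics/side0.png

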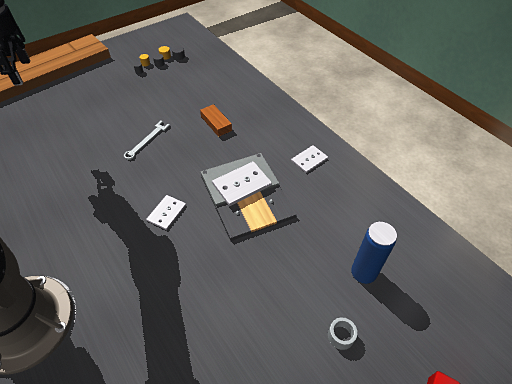

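The top view shows the fixture at about (255,207). Its ledge is on the left and the bed with its wooden insert is on the right. The large plate sits on the ledge at about (245,205), and the two smaller plates at (251,138) and (229,273) are decoys. I'll enlarge the fixture in both views.

```bash
cat > h.py <<'E'
import cv2, numpy as np
from cell import *
from scipy.optimize import least_squares
def P(n):
    p=camera_params(n); return np.array(p['rvec'],float).ravel(),np.array(p['tvec'],float).ravel(),p['intrinsics']
def proj(n,X):
    r,t,K=P(n); return cv2.projectPoints(np.array(X,float).reshape(-1,1,3),r,t,K,None)[0].reshape(-1,2)
def back(n,uv,z):
    r,t,K=P(n); R=cv2.Rodrigues(r)[0]; c=-R.T@t
    d=(R.T@np.linalg.inv(K)@np.c_[np.array(uv,float).reshape(-1,2),np.ones(np.size(uv)//2)].T).T
    return c+d*((z-c[2])/d[:,2])[:,None]
E
python3 - <<'E'
import cv2,numpy as np
a=cv2.imread('pics/top0.png')[160:250,200:310]; b=cv2.imread('pics/side0.png')[145:250,190:305]
cv2.imwrite('pics/tc.png',cv2.resize(a,None,fx=6.6,fy=6.6,interpolation=cv2.INTER_CUBIC)); cv2.imwrite('pics/sc.png',cv2.resize(b,None,fx=5.7,fy=5.7,interpolation=cv2.INTER_CUBIC))
E
python3 -c "
from h import *
print(back('top',[[224,172],[297,184],[286,242],[212,226],[245,205]],0.02))"
```

```text
[[ 0.69150991  0.08666977  0.02      ]
 [ 0.64834172 -0.13742576  0.02      ]
 [ 0.47172826 -0.09718562  0.02      ]
 [ 0.52456452  0.12401406  0.02      ]
 [ 0.58652528  0.02342129  0.02      ]]
```

View pics/tc.png

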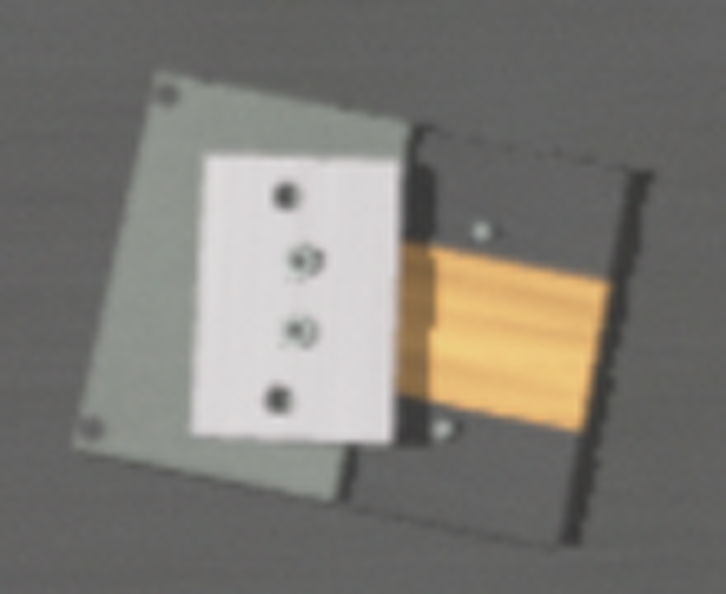

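View pics/sc.png

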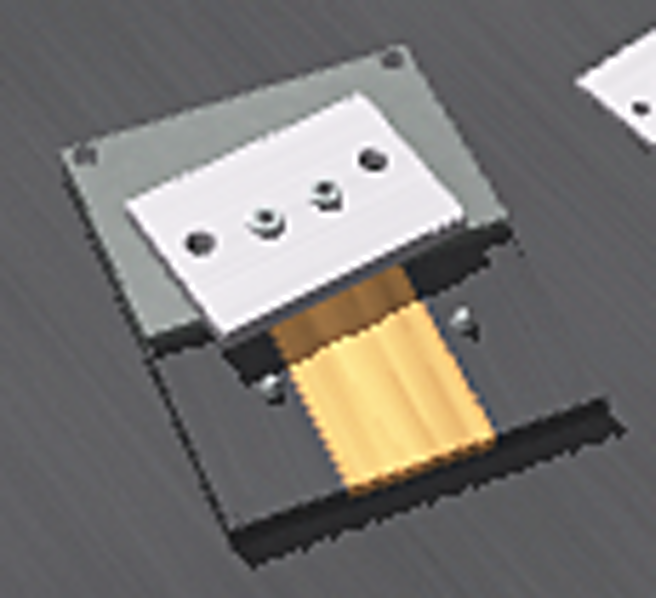

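```bash
cat >> h.py <<'E'
def W(p,L):
    L=np.array(L,float); c,s=np.cos(p[2]),np.sin(p[2]); return np.c_[p[0]+c*L[:,0]-s*L[:,1],p[1]+s*L[:,0]+c*L[:,1],L[:,2]]
def fit(obs,p0):
    f=lambda p: np.concatenate([(proj(n,W(p,np.array(L)/1000))-uv).ravel() for n,L,uv in obs])
    r=least_squares(f,p0,loss='soft_l1'); return r.x,f(r.x)
ct=lambda a:(np.array(a,float)+.5)/6.6-.5+[200,160]
cs=lambda a:(np.array(a,float)+.5)/5.7-.5+[190,145]
FL=[[90,170,24],[-90,170,24],[-90,49,24],[90,49,24],[47,6,23],[-47,6,23],[-90,-55,15],[90,-55,15]]
PL=[[65,45,36],[65,-45,36],[-65,45,36],[-65,-45,36],[47,6,36],[-47,6,36]]
E
python3 - <<'E'
from h import *
ft=ct([[157,72],[74,447],[335,500],[412,122],[481,231],[442,429],[563,543],[632,172]])
fs=cs([[405,45],[62,152],[150,335],[508,215],[463,313],[268,379],[235,530],[605,400]])
pt=ct([[205,155],[404,157],[191,435],[393,442],[286,195],[278,399]])
ps=cs([[358,95],[462,215],[127,205],[222,333],[372,159],[200,242]])
np.set_printoptions(precision=4,suppress=True)
for nm,L,a,b,p0 in [('fix',FL,ft,fs,[.57,-.04,-.2]),('plate',PL,pt,ps,[.58,.02,0])]:
    for o in ([('top',L,a),('side',L,b)],[('top',L,a)],[('side',L,b)]):
        x,r=fit(o,p0); print(nm,x,'rms',np.sqrt((r**2).mean()),abs(r).max())
        if len(o)==2: print(r.reshape(-1,2).round(1).tolist())
E
```

```text
fix [ 0.5724 -0.0572 -0.2221] rms 0.6998354452986632 1.1489707856362656
[[-0.2, -0.7], [-0.4, -0.6], [-0.5, -0.6], [-0.4, -0.7], [0.2, -1.0], [0.2, -1.0], [-1.1, 0.1], [-0.7, -1.1], [-0.3, 0.8], [-0.4, 0.5], [-0.9, 1.1], [-0.1, 1.1], [-0.1, 1.0], [0.2, 0.9], [-1.1, 0.8], [0.3, -0.0]]
fix [ 0.5702 -0.0583 -0.2211] rms 0.3781630942556289 0.7708516342018186
fix [ 0.5745 -0.0554 -0.2227] rms 0.3992844256387302 0.8640593532929302
plate [ 0.5869  0.0252 -0.0544] rms 0.5147193128036286 1.057155086530031
[[-0.4, -0.6], [-0.9, -0.0], [-0.2, -0.4], [-0.6, -0.5], [-0.1, -0.5], [-0.1, -0.5], [0.1, 0.3], [0.4, 0.5], [-0.8, 0.5], [-0.1, 1.1], [-0.1, 0.8], [-0.2, 0.8]]
plate [ 0.5856  0.0241 -0.055 ] rms 0.24892147642501591 0.521956537807398
plate [ 0.5884  0.0269 -0.0554] rms 0.2761992064445159 0.6085457032312718
```

The joint fit from both views agrees to about 2 mm. The fixture is at (0.572, -0.057, -0.222 rad). The plate is at (0.587, 0.025, -0.055 rad), which is (-4, 84) mm and +0.167 rad in the fixture frame, inside the stated range. I'll push the trailing edge with both open fingers, first turning the tool to line up with the plate.

Request:
jog_arm:
  series:
    - {"claw": 0.085, "dp": [0, 0, 0], "spin": 0.1445}
    - {"claw": 0.085, "dp": [0, 0, 0], "spin": 0.1445}
    - {"claw": 0.085, "dp": [0, 0, 0], "spin": 0.1445}
    - {"claw": 0.085, "dp": [0, 0, 0], "spin": 0.1445}
    - {"claw": 0.085, "dp": [0, 0, 0], "spin": 0.1445}
    - {"claw": 0.085, "dp": [0, 0, 0], "spin": 0.1445}
    - {"claw": 0.085, "dp": [0, 0, 0], "spin": 0.1445}
    - {"claw": 0.085, "dp": [0, 0, 0], "spin": 0.1445}

```text
clock: 0.9
position: [0.2487, 0.49, 0.2307]
ee_rot: [0.728, 0.685, -0.001, 0.0]
ft_force: [0.1, 0.2, 0.2]
finger_gap: 0.992
grasp_force: 0.0
```

```bash
cat >> h.py <<'E'
from scipy.spatial.transform import Rotation as Ro
def totool(target):
    s=sense(); R=Ro.from_quat(s['ee_rot']).as_matrix(); p=np.array(s['position'])
    print('t',s['clock'],'pos',p.round(4),'yaw',round(float(np.arctan2(R[1,1],R[0,1])),4),'q7',s['joint_pos'][6],'F',np.round(s['ft_force'],1),'dp tool mm',(R.T@(np.array(target)-p)*1000).round(1))
E
python3 -c "
from h import *
totool([0.5907,0.0934,0.12])"
```

```text
t 0.9 pos [0.2487 0.49   0.2307] yaw -0.0608 q7 -1.139614498706086 F [0.1 0.2 0.2] dp tool mm [-375.   365.5  111. ]
```

Request:
jog_arm:
  series:
    - {"claw": 0.085, "dp": [-0.015, 0.015, 0], "spin": 0}
    - {"claw": 0.085, "dp": [-0.025, 0.025, 0], "spin": 0}
    - {"claw": 0.085, "dp": [-0.025, 0.025, 0], "spin": 0}
    - {"claw": 0.085, "dp": [-0.025, 0.025, 0], "spin": 0}
    - {"claw": 0.085, "dp": [-0.025, 0.025, 0], "spin": 0}
    - {"claw": 0.085, "dp": [-0.025, 0.025, 0], "spin": 0}
    - {"claw": 0.085, "dp": [-0.025, 0.025, 0], "spin": 0}
    - {"claw": 0.085, "dp": [-0.025, 0.025, 0], "spin": 0}

```text
clock: 1.7
position: [0.4287, 0.289, 0.2309]
ee_rot: [0.726, 0.687, -0.0, -0.0]
ft_force: [0.2, 0.1, -1.0]
finger_gap: 0.996
grasp_force: 0.0
```

Request:
jog_arm:
  series:
    - {"claw": 0.085, "dp": [-0.025, 0.025, 0.015], "spin": 0}
    - {"claw": 0.085, "dp": [-0.025, 0.025, 0.015], "spin": 0}
    - {"claw": 0.085, "dp": [-0.025, 0.025, 0.015], "spin": 0}
    - {"claw": 0.085, "dp": [-0.025, 0.025, 0.015], "spin": 0}
    - {"claw": 0.085, "dp": [-0.025, 0.025, 0.015], "spin": 0}
    - {"claw": 0.085, "dp": [-0.025, 0.025, 0.015], "spin": 0}
    - {"claw": 0.085, "dp": [-0.025, 0.02, 0.015], "spin": 0}
    - {"claw": 0.085, "dp": [0, 0, 0], "spin": 0}

```text
clock: 2.5
position: [0.5887, 0.0986, 0.1234]
ee_rot: [0.729, 0.684, -0.004, 0.001]
ft_force: [-1.1, -1.3, 0.3]
finger_gap: 0.993
grasp_force: 0.0
```

```bash
python3 -c "
from h import *
totool([0.5907,0.0934,0.016])"
```

```text
t 2.5 pos [0.5887 0.0986 0.1234] yaw -0.0641 q7 -0.08553788458028326 F [-1.1 -1.3  0.3] dp tool mm [ -4.3   2.6 107.4]
```

Request:
jog_arm:
  series:
    - {"claw": 0.085, "dp": [0, 0.003, 0.015], "spin": -0.008}
    - {"claw": 0.085, "dp": [-0.002, 0, 0.015], "spin": 0}
    - {"claw": 0.085, "dp": [0, 0, 0.02], "spin": 0}
    - {"claw": 0.085, "dp": [0, 0, 0.02], "spin": 0}
    - {"claw": 0.085, "dp": [0, 0, 0.012], "spin": 0}
    - {"claw": 0.085, "dp": [0, 0, 0.006], "spin": 0}
    - {"claw": 0.085, "dp": [0, 0, 0], "spin": 0}
    - {"claw": 0.085, "dp": [0, 0, 0], "spin": 0}

```text
clock: 3.3
position: [0.5919, 0.1045, 0.039]
ee_rot: [0.723, 0.691, 0.001, 0.0]
ft_force: [0.9, 0.5, 0.6]
finger_gap: 0.997
grasp_force: 0.0
```

```bash
python3 -c "
from h import *
totool([0.5907,0.0934,0.016])
a=camera('side')[130:250,180:310]; b=camera('wrist')
a=cv2.resize(a,None,fx=4,fy=4,interpolation=cv2.INTER_CUBIC)
b=cv2.resize(b,(280,210))
o=np.zeros((480,800,3),np.uint8); o[:,:520]=a; o[:210,520:]=b; cv2.imwrite('pics/s1.png',o)"
```

```text
t 3.3 pos [0.5919 0.1045 0.039 ] yaw -0.0463 q7 -0.03885330469166062 F [0.9 0.5 0.6] dp tool mm [-11.2  -0.7  23. ]
```

View pics/s1.png

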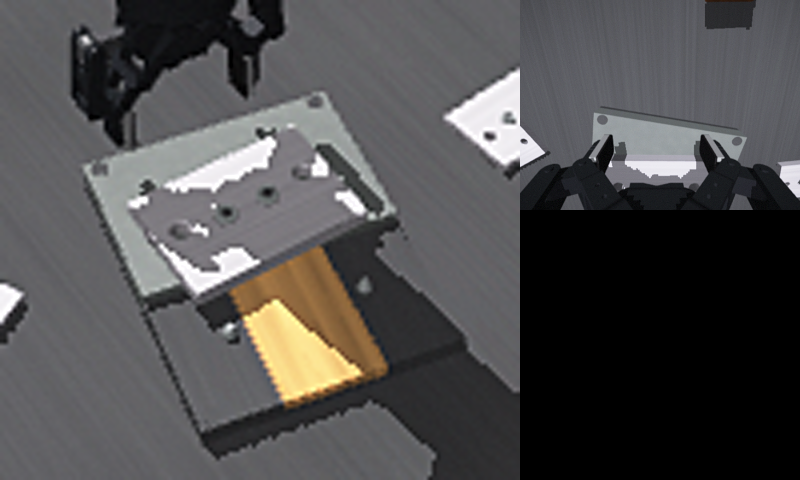

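The wrist view shows both fingers straddling the middle of the plate's trailing edge without touching it. The offcut is well clear at (730,12). I'll lower and close up to the edge.

Request:
jog_arm:
  series:
    - {"claw": 0.085, "dp": [-0.004, 0, 0.003], "spin": 0.008}
    - {"claw": 0.085, "dp": [-0.004, 0, 0.005], "spin": 0}
    - {"claw": 0.085, "dp": [0, 0, 0.005], "spin": 0}
    - {"claw": 0.085, "dp": [0, 0, 0.004], "spin": 0}
    - {"claw": 0.085, "dp": [0, 0, 0.003], "spin": 0}
    - {"claw": 0.085, "dp": [0, 0, 0], "spin": 0}
    - {"claw": 0.085, "dp": [0, 0, 0], "spin": 0}
    - {"claw": 0.085, "dp": [0, 0, 0], "spin": 0}

```text
clock: 4.2
position: [0.5911, 0.0962, 0.0185]
ee_rot: [0.726, 0.687, 0.0, 0.0]
ft_force: [-0.3, 0.1, -0.5]
finger_gap: 0.997
grasp_force: 0.0
```

```bash
python3 -c "
from h import *
totool([0.5907,0.0934,0.016])
a=camera('side')[130:230,180:280]; b=camera('wrist')[180:384,70:430]
a=cv2.resize(a,None,fx=4,fy=4,interpolation=cv2.INTER_CUBIC)
b=cv2.resize(b,(400,227))
o=np.zeros((400,800,3),np.uint8); o[:,:400]=a; o[:227,400:]=b; cv2.imwrite('pics/s2.png',o)"
```

```text
t 4.2 pos [0.5911 0.0962 0.0185] yaw -0.0548 q7 -0.023418218859657534 F [-0.3  0.1 -0.5] dp tool mm [-2.8 -0.3  2.5]
```

View pics/s2.png

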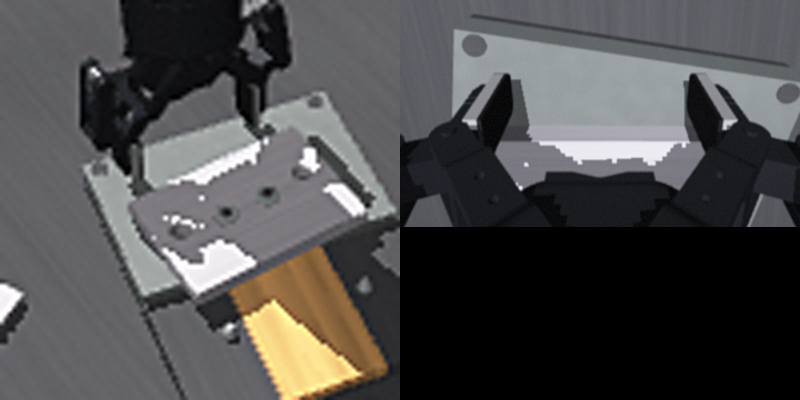

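Request:
jog_arm:
  series:
    - {"claw": 0.085, "dp": [-0.002, 0, 0.002], "spin": 0}
    - {"claw": 0.085, "dp": [-0.002, 0, 0.001], "spin": 0}
    - {"claw": 0.085, "dp": [-0.002, 0, 0], "spin": 0}
    - {"claw": 0.085, "dp": [-0.002, 0, 0], "spin": 0}
    - {"claw": 0.085, "dp": [-0.002, 0, 0], "spin": 0}
    - {"claw": 0.085, "dp": [-0.002, 0, 0], "spin": 0}
    - {"claw": 0.085, "dp": [-0.001, 0, 0], "spin": 0}
    - {"claw": 0.085, "dp": [-0.001, 0, 0], "spin": 0}

```text
clock: 5.1
position: [0.5902, 0.082, 0.0154]
ee_rot: [0.726, 0.687, 0.0, 0.0]
ft_force: [0.3, 0.5, -0.3]
finger_gap: 0.994
grasp_force: 0.0
```

Request:
jog_arm:
  series:
    - {"claw": 0.085, "dp": [-0.001, 0, 0], "spin": 0}
    - {"claw": 0.085, "dp": [-0.001, 0, 0], "spin": 0}
    - {"claw": 0.085, "dp": [-0.001, 0, 0], "spin": 0}
    - {"claw": 0.085, "dp": [-0.001, 0, 0], "spin": 0}
    - {"claw": 0.085, "dp": [-0.001, 0, 0], "spin": 0}
    - {"claw": 0.085, "dp": [0, 0, 0], "spin": 0}
    - {"claw": 0.085, "dp": [0, 0, 0], "spin": 0}
    - {"claw": 0.085, "dp": [0, 0, 0], "spin": 0}

```text
clock: 5.9
position: [0.5898, 0.0773, 0.0153]
ee_rot: [0.726, 0.687, 0.0, -0.0]
ft_force: [-0.4, 2.0, 0.2]
finger_gap: 1.0
grasp_force: 1.1
```

```bash
python3 -c "
from h import *
totool([0.5907,0.0934,0.015])
b=camera('wrist')[180:384,70:430]
t=camera('top')[150:250,190:310]
o=np.zeros((510,800,3),np.uint8); o[:500,:600]=cv2.resize(t,None,fx=5,fy=5,interpolation=cv2.INTER_CUBIC); 
b=cv2.resize(b,(330,187));o[323:,470:]=b; cv2.imwrite('pics/s3.png',o)"
```

```text
t 5.9 pos [0.5898 0.0773 0.0153] yaw -0.0548 q7 0.010132945723443131 F [-0.4  2.   0.2] dp tool mm [16.1 -0.   0.3]
```

View pics/s3.png

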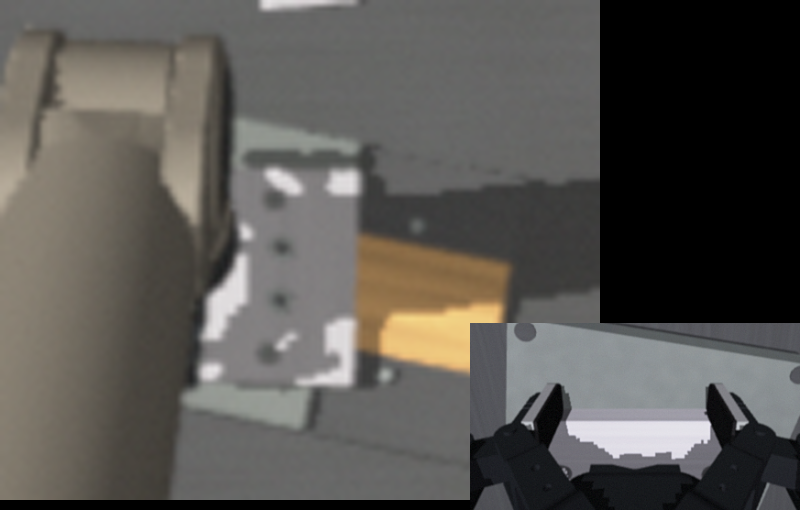

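Contact is made: 2 N, and the holes have moved about 1.5 px. The view also shows the plate still square to the fingers. Next I work out the push-and-turn rows that bring the plate to fixture y ≈ 14 mm.

```bash
cat >> h.py <<'E'
FX=np.array([.5724,-.0572,-.2221])
def plan(goal,n,arm=.056,pl=None,off=0.):
    """goal: plate pose in fixture (m,m,rad); plate taken as stuck to the tool unless pl (fixture pose) is given"""
    s=sense(); R=Ro.from_quat(s['ee_rot']).as_matrix(); p=np.array(s['position'])[:2]; yaw=np.arctan2(R[1,1],R[0,1])
    c,sn=np.cos(FX[2]),np.sin(FX[2]); RF=np.array([[c,-sn],[sn,c]])
    if pl is None:
        q=p-arm*np.array([-np.sin(yaw),np.cos(yaw)]); pl=np.r_[RF.T@(q-FX[:2]),yaw-FX[2]]
    pl=np.array(pl); print('t',s['clock'],'plate now mm',(pl[:2]*1e3).round(1),pl[2].round(4),'z',s['position'][2],'F',np.round(s['ft_force'],1))
    # tool pose in plate frame
    a=yaw-FX[2]; tf=RF.T@(p-FX[:2]); cr=lambda t:np.array([[np.cos(t),-np.sin(t)],[np.sin(t),np.cos(t)]])
    tp=cr(pl[2]).T@(tf-pl[:2]); print('tool in plate',(tp*1e3).round(1),round(a-pl[2],4))
    prev=tf; pa=a
    for k in np.linspace(0,1,n+1)[1:]:
        g=pl+k*(np.array(goal)-pl); f=g[:2]+cr(g[2])@tp; na=g[2]+a-pl[2]
        d=f-prev; Y=np.array([np.cos(pa),np.sin(pa)]); X=np.array([-np.sin(pa),np.cos(pa)])
        print('dx %.2f dy %.2f spin %.4f'%(d@X*1e3,d@Y*1e3,pa-na)); prev,pa=f,na
E
python3 -c "
from h import *
plan([0,.014,0],3)"
```

```text
t 6.0 plate now mm [-3.3 79.8] 0.1673 z 0.015307013383612653 F [-0.5  2.   0.3]
tool in plate [ 0. 56.] 0.0
dx -21.90 dy 0.54 spin 0.0558
dx -22.01 dy 1.76 spin 0.0558
dx -22.05 dy 2.99 spin 0.0558
```

Request:
jog_arm:
  series:
    - {"claw": 0.085, "dp": [-0.0022, 0, 0], "spin": 0.006}
    - {"claw": 0.085, "dp": [-0.0028, 0, 0], "spin": 0.007}
    - {"claw": 0.085, "dp": [-0.0028, 0.0001, 0], "spin": 0.007}
    - {"claw": 0.085, "dp": [-0.0028, 0.0001, 0], "spin": 0.007}
    - {"claw": 0.085, "dp": [-0.0028, 0.0001, 0], "spin": 0.007}
    - {"claw": 0.085, "dp": [-0.0028, 0.0001, 0], "spin": 0.007}
    - {"claw": 0.085, "dp": [-0.0028, 0.0001, 0], "spin": 0.007}
    - {"claw": 0.085, "dp": [-0.0028, 0.0001, 0], "spin": 0.007}

```text
clock: 6.8
position: [0.5888, 0.0551, 0.0154]
ee_rot: [0.745, 0.667, 0.0, 0.0]
ft_force: [1.4, 3.1, 0.6]
finger_gap: 0.994
grasp_force: 1.1
```

Request:
jog_arm:
  series:
    - {"claw": 0.085, "dp": [-0.0028, 0.0002, 0], "spin": 0.007}
    - {"claw": 0.085, "dp": [-0.0028, 0.0002, 0], "spin": 0.007}
    - {"claw": 0.085, "dp": [-0.0028, 0.0002, 0], "spin": 0.007}
    - {"claw": 0.085, "dp": [-0.0028, 0.0002, 0], "spin": 0.007}
    - {"claw": 0.085, "dp": [-0.0028, 0.0002, 0], "spin": 0.007}
    - {"claw": 0.085, "dp": [-0.0028, 0.0002, 0], "spin": 0.007}
    - {"claw": 0.085, "dp": [-0.0028, 0.0003, 0], "spin": 0.007}
    - {"claw": 0.085, "dp": [0, 0, 0], "spin": 0}

```text
clock: 7.6
position: [0.5879, 0.0351, 0.0156]
ee_rot: [0.761, 0.648, 0.0, 0.0]
ft_force: [1.5, 2.2, 2.2]
finger_gap: 0.995
grasp_force: 1.1
```

```bash
python3 -c "
from h import *
plan([0,.010,0],2)
t=camera('top')[150:250,190:310]; s=camera('side')[150:250,190:290]
o=np.zeros((500,800,3),np.uint8); o[:400,:480]=cv2.resize(t,None,fx=4,fy=4,interpolation=cv2.INTER_CUBIC); 
o[:400,400:]=cv2.resize(s,None,fx=4,fy=4,interpolation=cv2.INTER_CUBIC); cv2.imwrite('pics/s4.png',o)"
```

```text
t 7.6 plate now mm [-1.8 37.5] 0.0623 z 0.01557742990758168 F [1.5 2.2 2.2]
tool in plate [ 0. 56.] 0.0
dx -13.82 dy 1.77 spin 0.0311
dx -13.81 dy 2.20 spin 0.0311
```

View pics/s4.png

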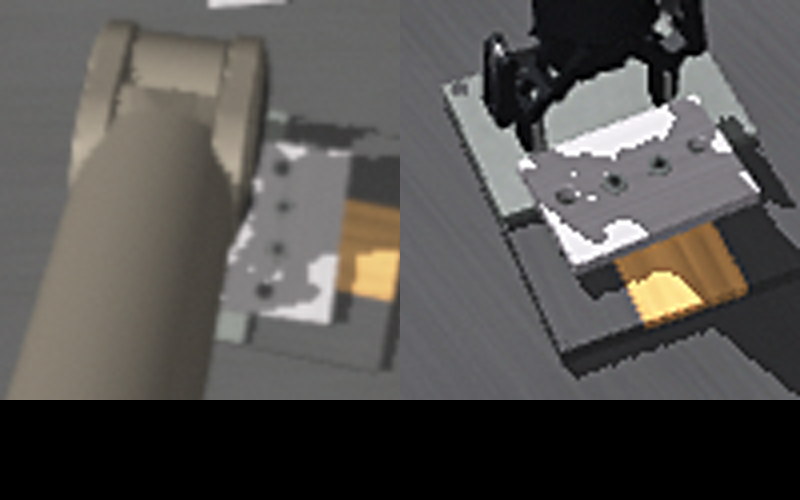

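The plate has followed the fingers. In the top panel the holes are at (281,168) and (264,291). In the side panel they are at (697,145) and (565,196). I'll check those against the stuck-to-the-tool estimate.

Run:
```python
from h import *
t=(np.array([[351,145],[333,323],[281,168],[264,291]])+.5)/4-.5+[190,150]
s=(np.array([[362,200],[120,158],[174,268],[297,145],[165,196]])+.5)/4-.5+[190,150]
A=[PL[1],PL[3],PL[4],PL[5]]; B=[PL[1],PL[2],PL[3],PL[4],PL[5]]
F={'both':FX,'top':[.5702,-.0583,-.2211],'side':[.5745,-.0554,-.2227]}
for nm,o in [('both',[('top',A,t),('side',B,s)]),('top',[('top',A,t)]),('side',[('side',B,s)])]:
    x,r=fit(o,[.58,-.02,-.15]); f=F[nm]; c,n=np.cos(f[2]),np.sin(f[2]); d=x[:2]-f[:2]
    print(nm,x.round(4),'in fixture mm',np.round([1e3*(c*d[0]+n*d[1]),1e3*(-n*d[0]+c*d[1])],1),round(x[2]-f[2],3),'maxres',abs(r).max().round(2))
```

```text
both [ 0.5793 -0.0213 -0.1693] in fixture mm [-1.2 36.5] 0.053 maxres 1.74
top [ 0.5772 -0.0219 -0.1337] in fixture mm [-1.1 37.1] 0.087 maxres 1.51
side [ 0.5803 -0.0213 -0.1987] in fixture mm [-1.9 34.5] 0.024 maxres 0.98
```

The stuck-plate model (-1.8, 37.5 mm, 0.062 rad) and the images (-1.2, 36.5 mm, 0.053 rad) agree, so I continue.

Request:
jog_arm:
  series:
    - {"claw": 0.085, "dp": [-0.0018, 0.0002, 0], "spin": 0.004}
    - {"claw": 0.085, "dp": [-0.0018, 0.0002, 0], "spin": 0.004}
    - {"claw": 0.085, "dp": [-0.0018, 0.0002, 0], "spin": 0.004}
    - {"claw": 0.085, "dp": [-0.0018, 0.0002, 0], "spin": 0.004}
    - {"claw": 0.085, "dp": [-0.0018, 0.0002, 0], "spin": 0.004}
    - {"claw": 0.085, "dp": [-0.0018, 0.0003, 0], "spin": 0.004}
    - {"claw": 0.085, "dp": [-0.0018, 0.0003, 0], "spin": 0.004}
    - {"claw": 0.085, "dp": [-0.0018, 0.0003, 0], "spin": 0.004}

```text
clock: 8.5
position: [0.5868, 0.0208, 0.0151]
ee_rot: [0.771, 0.636, -0.0, -0.0]
ft_force: [0.5, 3.3, 1.1]
finger_gap: 0.994
grasp_force: 1.3
```

Request:
jog_arm:
  series:
    - {"claw": 0.085, "dp": [-0.0018, 0.0003, 0], "spin": 0.004}
    - {"claw": 0.085, "dp": [-0.0018, 0.0003, 0], "spin": 0.004}
    - {"claw": 0.085, "dp": [-0.0018, 0.0003, 0], "spin": 0.004}
    - {"claw": 0.085, "dp": [-0.0018, 0.0003, 0], "spin": 0.004}
    - {"claw": 0.085, "dp": [-0.0018, 0.0003, 0], "spin": 0.004}
    - {"claw": 0.085, "dp": [-0.0018, 0.0003, 0], "spin": 0.004}
    - {"claw": 0.085, "dp": [-0.0018, 0.0003, 0], "spin": 0.004}
    - {"claw": 0.085, "dp": [0, 0, 0], "spin": 0}

```text
clock: 9.3
position: [0.5865, 0.0078, 0.0153]
ee_rot: [0.78, 0.625, -0.0, 0.0]
ft_force: [0.3, 0.7, -0.7]
finger_gap: 0.996
grasp_force: 0.6
```

```bash
python3 -c "
from h import *
plan([0,.001,0],1)
t=camera('top')[150:250,210:310]; s=camera('side')[155:255,190:290]
f=lambda a:cv2.resize(a,None,fx=4,fy=4,interpolation=cv2.INTER_CUBIC)
cv2.imwrite('pics/s5.png',np.hstack([f(t),f(s)]))"
```

```text
t 9.3 plate now mm [-0.4 10.5] 0.0025 z 0.01534944729282059 F [ 0.3  0.7 -0.7]
tool in plate [-0. 56.] 0.0
dx -9.55 dy 0.55 spin 0.0025
```

View pics/s5.png

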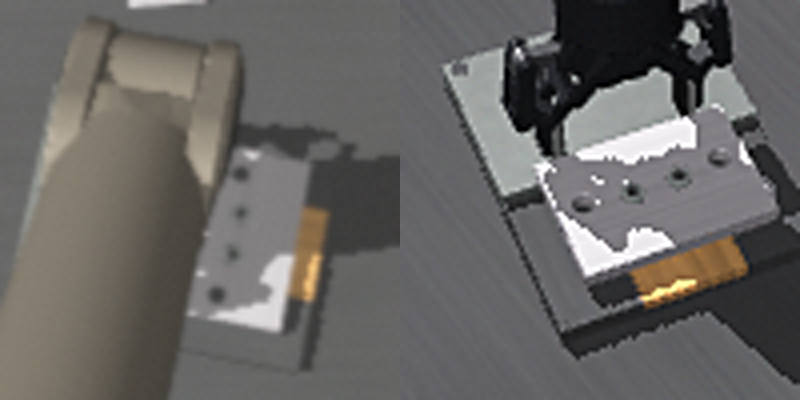

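```bash
cat > m.py <<'E'
from h import *
def meas(t,s,A,B,z=None):
    F={'both':FX,'top':[.5702,-.0583,-.2211],'side':[.5745,-.0554,-.2227]}
    for nm,o in [('both',[('top',A,t),('side',B,s)]),('top',[('top',A,t)]),('side',[('side',B,s)])]:
        x,r=fit(o,[.58,-.04,-.2]); f=F[nm]; c,n=np.cos(f[2]),np.sin(f[2]); d=x[:2]-f[:2]
        print(nm,'in fixture mm',np.round([1e3*(c*d[0]+n*d[1]),1e3*(-n*d[0]+c*d[1])],1),round(x[2]-f[2],3),'maxres',abs(r).max().round(2))
E
python3 - <<'E'
from m import *
t=(np.array([[308,160],[284,331],[240,173],[217,294]])+.5)/4-.5+[210,150]
s=(np.array([[377,210],[138,162],[187,277],[319,157],[183,204]])+.5)/4-.5+[190,155]
meas(t,s,[PL[1],PL[3],PL[4],PL[5]],[PL[1],PL[2],PL[3],PL[4],PL[5]])
meas(t[2:],s[3:],PL[4:],PL[4:])
E
```

```text
both in fixture mm [-0.1 10.1] 0.004 maxres 1.86
top in fixture mm [-0.2 10.5] 0.033 maxres 0.39
side in fixture mm [-0.5  8.9] -0.013 maxres 1.0
both in fixture mm [-0.4 10. ] 0.009 maxres 0.7
top in fixture mm [-0.2 10.6] 0.008 maxres 0.1
side in fixture mm [-0.7  9.2] 0.009 maxres 0.07
```

Agreement is within about 1 mm: lateral -0.3 mm, y ≈ 10 mm, square to under 0.01 rad. Now the slow final push over the ledge's edge.

Request:
jog_arm:
  series:
    - {"claw": 0.085, "dp": [-0.001, 0.0001, 0], "spin": 0.001}
    - {"claw": 0.085, "dp": [-0.001, 0, 0], "spin": 0.001}
    - {"claw": 0.085, "dp": [-0.001, 0, 0], "spin": 0.001}
    - {"claw": 0.085, "dp": [-0.001, 0, 0], "spin": 0}
    - {"claw": 0.085, "dp": [-0.001, 0, 0], "spin": 0}
    - {"claw": 0.085, "dp": [-0.001, 0, 0], "spin": 0}
    - {"claw": 0.085, "dp": [-0.001, 0, 0], "spin": 0}
    - {"claw": 0.085, "dp": [0, 0, 0], "spin": 0}

```text
clock: 10.2
position: [0.5848, 0.0001, 0.0152]
ee_rot: [0.781, 0.624, -0.001, 0.001]
ft_force: [0.6, 0.8, -0.4]
finger_gap: 0.995
grasp_force: 0.0
```

```bash
python3 -c "
from h import *
plan([0,.001,0],1)"
```

```text
t 10.2 plate now mm [-0.6  2.6] -0.0005 z 0.0152373632237402 F [ 0.6  0.8 -0.4]
tool in plate [-0. 56.] 0.0
dx -1.58 dy 0.54 spin -0.0005
```

Request:
jog_arm:
  series:
    - {"claw": 0.085, "dp": [-0.0005, 0, 0], "spin": 0}
    - {"claw": 0.085, "dp": [-0.0005, 0, 0], "spin": 0}
    - {"claw": 0.085, "dp": [-0.0005, 0, 0], "spin": 0}
    - {"claw": 0.085, "dp": [-0.0005, 0, 0], "spin": 0}
    - {"claw": 0.085, "dp": [-0.0005, 0, 0], "spin": 0}
    - {"claw": 0.085, "dp": [0, 0, 0], "spin": 0}
    - {"claw": 0.085, "dp": [0, 0, 0], "spin": 0}
    - {"claw": 0.085, "dp": [0, 0, 0], "spin": 0}

```text
clock: 11.0
position: [0.5846, -0.0008, 0.0153]
ee_rot: [0.781, 0.624, 0.0, -0.0]
ft_force: [-0.6, -0.9, 0.0]
finger_gap: 0.997
grasp_force: 0.0
```

Run:
```python
from h import *
plan([0,0,0],1)
c,s=np.cos(FX[2]),np.sin(FX[2])
t=camera('top')[150:250,210:310]; v=camera('side')[155:255,190:290]
cv2.imwrite('pics/t6.png',t); cv2.imwrite('pics/v6.png',v)
a=cv2.cvtColor(v,cv2.COLOR_BGR2GRAY); b=cv2.cvtColor(cv2.imread('pics/side0.png'),cv2.COLOR_BGR2GRAY)
# shift of the near and far hole patches in side and top since s5, by matching
s5=cv2.imread('pics/s5.png'); T5=cv2.resize(s5[:,:400],(100,100),interpolation=cv2.INTER_AREA); V5=cv2.resize(s5[:,400:],(100,100),interpolation=cv2.INTER_AREA)
for nm,old,new,pts in [('top',T5,t,[(60,43),(54,73)]),('side',V5,v,[(80,39),(46,51)])]:
    for (u,w) in pts:
        k=old[w-4:w+5,u-4:u+5]; r=cv2.matchTemplate(cv2.resize(new,None,fx=4,fy=4,interpolation=cv2.INTER_CUBIC),cv2.resize(k,None,fx=4,fy=4,interpolation=cv2.INTER_CUBIC),cv2.TM_CCOEFF_NORMED)
        y0,x0=max(0,(w-14)*4),max(0,(u-14)*4); q=r[y0:(w+10)*4,x0:(u+10)*4]; _,m,_,l=cv2.minMaxLoc(q); print(nm,'hole shift px',(l[0]+x0)/4-(u-4),(l[1]+y0)/4-(w-4),round(m,2))
f=lambda x,y,z:W(FX,[[.001*x,.001*y,.001*z]])
for z in (36,27):
    for n in ('top','side'): print(z,n,[(proj(n,f(X,6,z))-proj(n,f(X,16.2,36))).round(2).tolist() for X in (47,-47)])
```

```text
t 11.0 plate now mm [-0.5  1.7] 0.0002 z 0.015324987097168452 F [-0.6 -0.9  0. ]
tool in plate [ 0. 56.] 0.0
dx -1.69 dy 0.53 spin 0.0002
top hole shift px 4.0 1.0 0.92
top hole shift px 3.25 0.75 0.87
side hole shift px 1.75 4.75 0.78
side hole shift px 1.25 4.75 0.75
36 top [[[3.32, 0.66]], [[3.37, 0.68]]]
36 side [[[1.66, 2.89]], [[1.5, 3.03]]]
27 top [[[3.19, 1.24]], [[3.28, 1.03]]]
27 side [[[1.52, 5.03]], [[1.6, 5.13]]]
```

The side-view holes moved 4.75 px down. A seated plate would give 5.0 px and an undropped one 2.9 px, and the fingers carry no load, so it has dropped. I'll back away along +y, then rise.

Request:
jog_arm:
  series:
    - {"claw": 0.085, "dp": [0.004, 0, 0], "spin": 0}
    - {"claw": 0.085, "dp": [0.008, 0, 0], "spin": 0}
    - {"claw": 0.085, "dp": [0.008, 0, -0.004], "spin": 0}
    - {"claw": 0.085, "dp": [0.01, 0, -0.015], "spin": 0}
    - {"claw": 0.085, "dp": [0.015, 0, -0.025], "spin": 0}
    - {"claw": 0.085, "dp": [0.025, 0, -0.03], "spin": 0}
    - {"claw": 0.085, "dp": [0.03, 0, -0.03], "spin": 0}
    - {"claw": 0.085, "dp": [0.03, 0, -0.03], "spin": 0}

```text
clock: 11.9
position: [0.6132, 0.128, 0.151]
ee_rot: [0.781, 0.625, 0.0, -0.0]
ft_force: [0.9, -0.4, 0.1]
finger_gap: 0.994
grasp_force: 0.0
```

Request:
jog_arm:
  series:
    - {"claw": 0.085, "dp": [0.03, -0.03, -0.02], "spin": 0}
    - {"claw": 0.085, "dp": [0.03, -0.03, -0.01], "spin": 0}
    - {"claw": 0.085, "dp": [0.03, -0.03, 0], "spin": 0}
    - {"claw": 0.085, "dp": [0.03, -0.03, 0], "spin": 0}
    - {"claw": 0.085, "dp": [0.03, -0.03, 0], "spin": 0}
    - {"claw": 0.085, "dp": [0.02, -0.02, 0], "spin": 0}
    - {"claw": 0.085, "dp": [0, 0, 0], "spin": 0}
    - {"claw": 0.085, "dp": [0, 0, 0], "spin": 0}

```text
clock: 12.7
position: [0.4841, 0.3304, 0.1795]
ee_rot: [0.78, 0.626, 0.0, 0.0]
ft_force: [0.4, -1.5, -0.1]
finger_gap: 0.996
grasp_force: 0.0
```

```bash
python3 -c "
from h import *
totool([0,0,0])
T=camera('top');S=camera('side')
cv2.imwrite('pics/topf.png',T);cv2.imwrite('pics/sidef.png',S)
f=lambda a:cv2.resize(a,None,fx=4,fy=4,interpolation=cv2.INTER_CUBIC)
cv2.imwrite('pics/s7.png',np.hstack([f(T[160:260,210:310]),f(S[160:260,205:305])]))"
```

```text
t 12.7 pos [0.4841 0.3304 0.1795] yaw -0.2189 q7 -0.6976364652668301 F [ 0.4 -1.5 -0.1] dp tool mm [-427.6 -400.9  179.4]
```

View pics/s7.png

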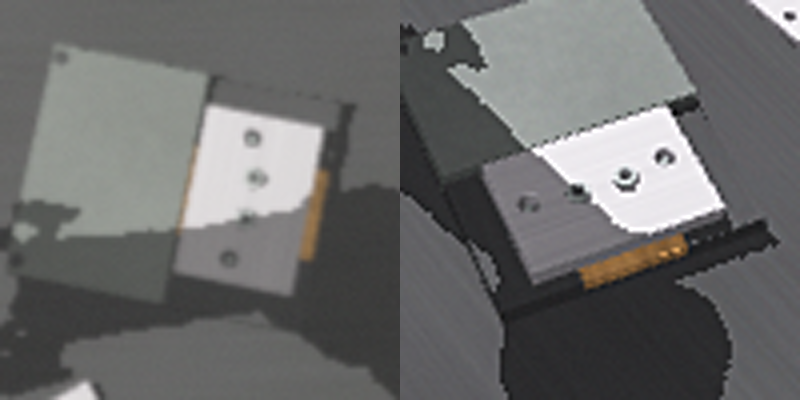

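The plate lies beside the ledge with a thin, even gap, and bright pin tips show in both holes at top (252,138), (229,259) and side (665,157), (529,203). I'll check the height and pose numerically, and check that the bystanders stayed put.

Run:
```python
from m import *
t=(np.array([[252,138],[229,259]])+.5)/4-.5+[210,160]
s=(np.array([[265,157],[129,203]])+.5)/4-.5+[205,160]
for z in (36,27):
    L=[[47,6,z],[-47,6,z]]; print('z',z); meas(t,s,L,L)
for n in ('top','side'):
    d=cv2.absdiff(cv2.imread(f'pics/{n}0.png'),cv2.imread(f'pics/{n}f.png'))
    for k,X,r in [('can',None,0)]: pass
    R={'top':{'can':(345,140,45,55),'collar':(378,205,32,30),'offcut':(135,165,48,28),'wrench':(118,215,45,68),'plateA':(238,118,28,38),'plateB':(210,252,38,42)},'side':{'can':(345,215,60,75),'collar':(322,312,40,42),'offcut':(195,100,42,40),'wrench':(118,115,58,50),'plateA':(288,142,44,34),'plateB':(142,190,50,45)}}[n]
    for k,(x,y,w,h) in R.items(): print(n,k,'mean diff',d[y:y+h,x:x+w].mean().round(1))
```

```text
z 36
both in fixture mm [-2.6 -2.6] 0.002 maxres 0.89
top in fixture mm [-2.1  1.1] 0.007 maxres 0.12
side in fixture mm [-3.3 -6.5] 0.0 maxres 0.15
z 27
both in fixture mm [-0.5  0.5] 0.003 maxres 0.77
top in fixture mm [-0.7  1. ] 0.007 maxres 0.01
side in fixture mm [-0.7 -0.3] -0.002 maxres 0.03
top can mean diff 3.3
top collar mean diff 3.6
top offcut mean diff 3.4
top wrench mean diff 6.5
top plateA mean diff 4.4
top plateB mean diff 6.7
side can mean diff 1.3
side collar mean diff 1.4
side offcut mean diff 1.4
side wrench mean diff 1.4
side plateA mean diff 1.4
side plateB mean diff 7.2
```

At z = 27 mm the two views agree with a seated plate: (-0.5, 0.5) mm and 0.003 rad. At z = 36 mm they disagree by 7 mm. The bystanders are unchanged apart from shadow differences, and the arm is clear, so I hand it in.

```bash
python3 -c "
from cell import *
print(sign_off())"
```

```text
the job is handed in; nothing more can be done
None
```

The plate is down over both pins, measured flat on the bed within about 1 mm of its seat; the bystanders show no sign of movement, the arm is clear, and I handed the job in at about 13 s.

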